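# Clip a sample slide on the inspection stage

## Robot

A 6-joint arm with a two-finger parallel gripper is mounted at the origin on the work surface. World frame = base frame: x ahead of the robot, y to its left, z up, the work surface at z = 0. Lengths are in m, angles in degrees, forces in N, time in s.
With the tool pointing down it reaches from about 0.4 to 0.825 m from the base axis. Payload 7 kg.
Tool frame: the origin (TCP) lies at the very end of the fingers, on their centre line; the grasp point (between the pads) lies 19 mm behind it; x points along the fingers, z is the direction in which the jaws open and shut, and the axes are right-handed (so a half turn about x gives the same grasp; the last joint's range is limited). The gripper opens to 88 mm and grips with 3 to 60 N. Pads are 19 mm wide; open, the fingers measure 130 mm over their backs; the gripper's body (78 mm by 193 mm) begins 47 mm behind the grasp point.
Start: joints at [-59.754, 20.546, 0.682, 0, -70.136, -16.507], TCP at [0.16, -0.656, 0.227] pointing down, gripper open.
Joint ranges: [-176.03, 176.03], [-82.01, 121.73], [-58.28, 71.71], [-173.87, 95.51], [-174.79, -0.11], [-173.66, 173.66]. Speed limits (degrees/s): [136.94, 136.94, 172.46, 180, 180, 180].

## Interface

Orientations are given as [roll, pitch, yaw] about the fixed x, y, z axes, in that order (R = Rz(yaw) Ry(pitch) Rx(roll)).
In Python, from plant import sensors, cams, workorder gives the robot as it stands. The module is installed in compiled form; this text tells all that it offers.
- The arm moves only by the shell command python3 -m handwheel 'ROWS' [OPENING] [FORCE]. ROWS is JSON, one flat list of numbers, 4 for each row, row after row: the shift along the tool's x, y, z in cm, then the turn about the tool's x in degrees. A call has exactly 10 rows; each row is the pose to reach, as a shift and turn from the pose commanded when the call began, along the tool's axes at that moment; what a row does not reach only later rows make up. A row lasts 1/8 s, in which the tool goes at most 62.5 mm and 10.7 degrees, less where a joint would pass 70% of its speed; a pose out of reach is approached as far as the arm can. A call with a gripper value outside its range is refused whole. OPENING is the finger opening in cm, from 0 to 8.76, set as the call begins (- or left out, the last holds). The fingers move at their own pace and stop on an object; FORCE is the grip in N (left out, the last holds). Time passes only in rows, so rows that repeat a pose let the fingers close, or fill a call up. It gives the time, the measured TCP pose, the force and the opening at its end, in the units of the state.
- sensors.get_state(): the state, without advancing time (a new reading comes with each control period).
- cams.capture(name): name is "scene" or "top" or "wrist"; returns a dict with "image" (480x640x3 uint8, red, green, blue), "fov_y" (degrees; the focal length in pixels is half the picture's height over the tangent of half this angle, whatever the lens; pixels are square), "cx", "cy" (the principal point, pixels), "xyz" and "rotation" of the camera in the world. Camera axes: x right, y down, z forward; pixel columns grow to the right and rows downward; lengths in m; the calibration is good to about 2 mm. The wrist camera is an equidistant fisheye: a pixel r from the principal point sees the ray r / f radians off the axis. A picture is of the moment at which its call begins. There is no depth.
- workorder.close_job(): hands the job in, once; it reports no verdict.
The state is a dict: "time_s": time; "joints": joint angles; "qd": joint speeds; "joint_torque": joint torques, N m; "tcp_pos": TCP position; "eef_rot": TCP orientation; "contact_force": force on the tool from outside, world axes, zero at the start; "moment": the same for the moment, N m; "gripper_width": finger opening in m.
Only numpy, scipy, OpenCV 4.12 (cv2) and the standard library are available. Lean on these libraries where they do the work, as an engineer would, in place of code of your own. Each camera call takes 0.05 s, during which the arm holds its last target.

## Task

On the inspection stage, press the thumb plate of the spring clip down with one fingertip and keep it down while your other fingertip pushes the sample slide under the clip's raised lip, back until the slide's long edge lies flush against the fence. Then draw the fingers away and let the clip close on the slide so that it stays clamped. Push the slide along flat on the stage, do not grip or lift it, and leave the loose parts around the stage where they are.

Things in the scene. Friction and masses are not known exactly. Their poses are not given: they have to be found in the camera images.
- stage: Inspection stage fixed to the bench: black-finished steel plate 150 mm in its x, 113 mm in its y (y -57 to +56 mm), top face 14 mm above the bench. Origin on the bench under that face; x is the way the slide is pushed, z up. A ledge 8 mm lower lies under the clip's thumb plate (y -98 to -57). A clipped slide has its centre at x +30, y about 0 mm, its axes parallel to the stage's.
- fence (a point): Middle of the front face of the fence, at its foot: a steel bar across the stage, front face at stage x = +45 mm facing the slide, spanning stage y = -34 to +46 mm, 10 mm thick, 9 mm high above the stage's top face.
- pin (a point): Middle of the clip's hinge pin, which runs along the stage's x at stage y = -51 mm, 5 mm above the stage's top face; its two lugs, 9 mm high, stand at stage x = -61 to -55 and +44 to +50 mm.
- slide: Sample slide: loose aluminium plate, 30 mm in its x, 60 mm in its y, 8 mm thick, about 100 g, a bronze washer seated in its top (part of it). Origin at the centre of its underside. Starts flat on the stage in front of the clip's lip, 24 to 42 mm short of the fence, centre within 4 mm of stage y = 0, axes within 0.1 rad of the stage's.
- clip (a joint): Angle (rad) of the spring clip, a steel rocker. 0: closed, lip 1 mm above the empty stage, so the slide cannot enter. Grows as the thumb plate is pressed and the lip rises; stop at 0.5. About 0.25: resting on the slide; above 0.27 the lip clears it, at 0.35 to 0.45 by 3 to 6 mm. Sprung towards 0: 0.4 takes about 6 N on the thumb point; it clamps the slide with about 3 N.
- thumb (a point): Middle of the clip's ribbed thumb plate, top face, 22 mm from the pin on its -y side (about stage y -72 mm). Plate: stage x -50 to +24 mm, 36 mm across, outer edge raised. It is 26 mm above the bench when closed; 17 mm (3 above the stage's top) and level at clip angle 0.42, about 2 mm higher per 0.1 rad less. A fingertip may slide along it in x while pressing.
- lip (a point): Middle of the lower edge of the clip's down-turned lip: stage x +33, y -20.5 mm when closed; 14 mm wide in x (26 to 40 mm), 5 mm thick in y. It comes down on the slide's top near the slide's -y end.
- nozzle_nut: Loose steel nozzle nut standing on the bench, 33 mm across its hexagon, 38 mm high; bystander. Origin under its centre.
- cap: Loose green plastic protective cap standing on the bench, 25 mm across the foot, 32 mm high; bystander. Origin under its centre.
- socket: Loose blue anodized spanner socket standing on the bench, 29 mm across, 48 mm high; bystander. Origin under its centre.
- vise: Cast-iron bench vise fixed to the bench, 140 by 100 mm foot, jaws 89 mm high, gripping an injector upright whose top is 198 mm above the bench; its screw handle reaches 110 mm to its -x. Bystander. Origin under its centre.
Mind the look-alikes: they are no part of the job. Of the things like the slide, leave any that is turquoise; of the rest the smaller one is meant. Of the things that look like the stage, the smallest one is meant.

How it is judged:
By the outcome, as a careful person would: the job done as asked, in the order asked, and still so for the second after the job is handed in, with the robot touching nothing.
It also fails if it takes over 51 s, if anything falls off the work surface, if the arm or the gripper's body presses on something with over 40 N, if the wrist force passes 120 N, or if a joint passes its speed limit or range.

## Working session

There is one attempt and no reset: what is moved stays moved. The work goes in short steps, Python scripts to look and compute and a shell command to move; the robot and the scene stay as the last step left them, time stands still between calls to the robot, and variables do not carry over. Pictures are saved under pics/ and viewed, and the job is handed in when it is done.

```bash
mkdir -p pics; python3 - <<'E'
from plant import sensors,cams
import cv2
print(sensors.get_state())
for n in ["scene","top","wrist"]:
    c=cams.capture(n); cv2.imwrite(f"pics/{n}0.png",c["image"][:,:,::-1])
    print(n,c["fov_y"],c["cx"],c["cy"],c["xyz"],c["rotation"])
E
```

```text
{'time_s': 0.0, 'joints': array([-5.97547267e+01,  2.05908921e+01,  6.33501572e-01, -1.89553051e-02,
       -7.01371278e+01, -1.65083896e+01]), 'qd': array([ 0.05059667, -0.00542155,  0.08682735, -0.03992509, -0.03969882,
        0.05279179]), 'joint_torque': array([ 7.42756620e-04, -5.82722390e+01,  2.93063951e+01,  6.99760839e+00,
        6.91613270e-03, -1.00749439e-04]), 'tcp_pos': array([ 0.16015073, -0.65521368,  0.22563043]), 'eef_rot': array([  5.83334413,  89.90381604, 109.56377266]), 'contact_force': array([-0.27538554, -0.45848426, -0.08255231]), 'moment': array([-0.02036734, -0.0548459 , -0.02457107]), 'gripper_width': 0.0874319748915438}
scene 51.30808732514729 315.6225609316392 227.92840518655095 [ 1.26888835 -0.18518849  0.58956453] [-125.75312813   -1.32555876   84.08957725]
top 55.79997789452273 320.43866321238045 242.8179925160898 [ 0.403369   -0.08644535  1.02154194] [-172.85212119    1.04082992  -90.39552492]
wrist 65.70646984690485 318.94078184336934 243.3519897444397 [ 0.08589628 -0.67389004  0.38264931] [ 1.63537251e+02 -1.04808328e-01  1.03693047e+02]
```

View pics/scene0.png

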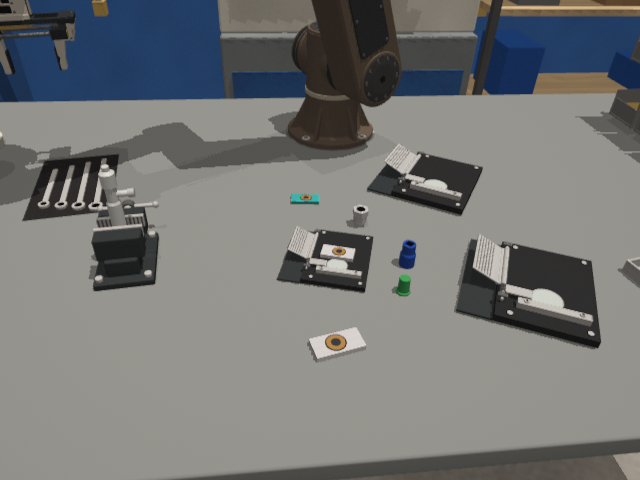

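View pics/top0.png

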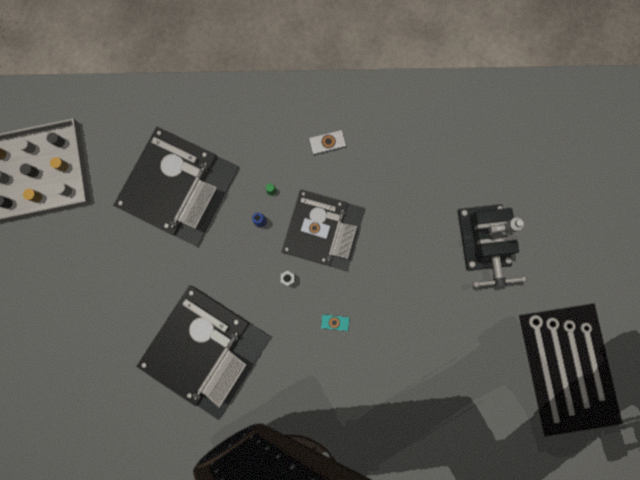

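View pics/wrist0.png

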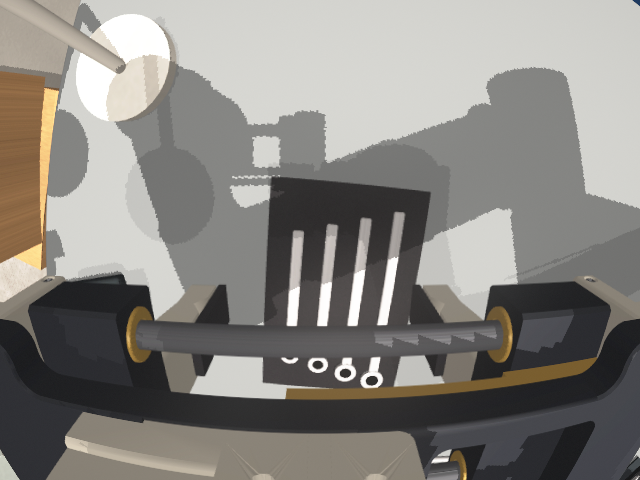

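```bash
python3 - <<'E'
import cv2
a=cv2.imread("pics/top0.png")[170:290,260:390]; cv2.imwrite("pics/topc.png",cv2.resize(a,None,fx=5,fy=5,interpolation=cv2.INTER_CUBIC))
a=cv2.imread("pics/scene0.png")[215:305,265:395]; cv2.imwrite("pics/scenec.png",cv2.resize(a,None,fx=6,fy=6,interpolation=cv2.INTER_CUBIC))
E
```

```text
(no output)
```

View pics/topc.png

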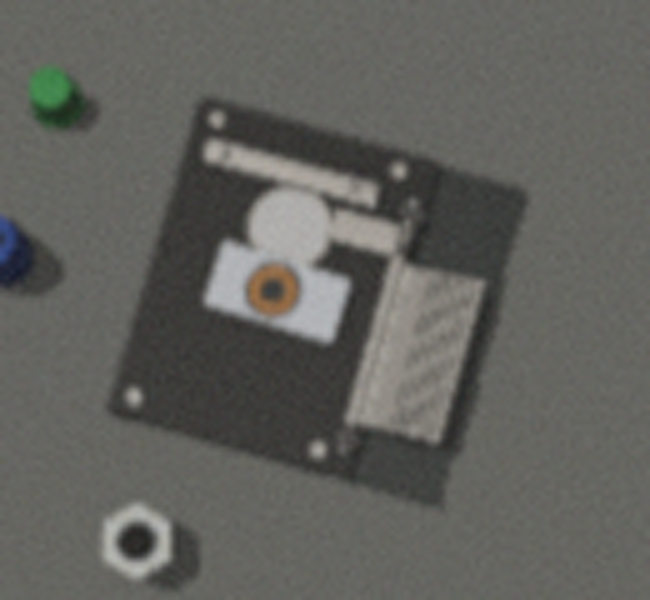

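View pics/scenec.png

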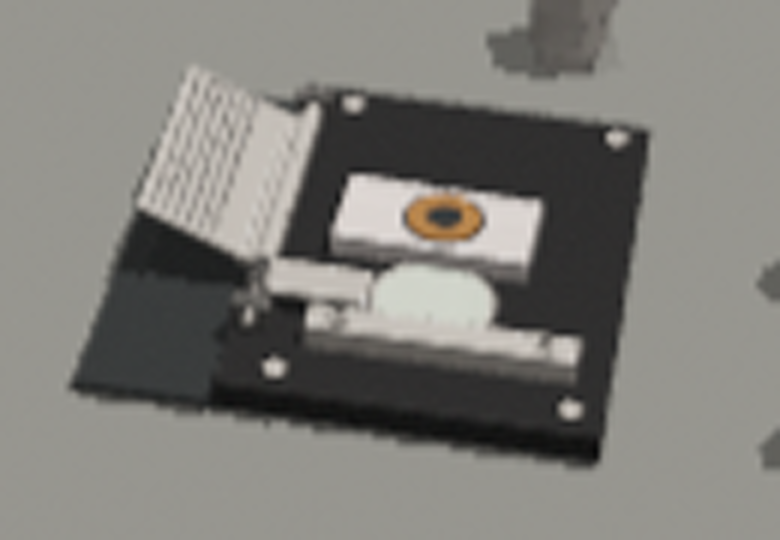

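```bash
cat > h.py <<'E'
import numpy as np,cv2
from scipy.spatial.transform import Rotation as R
CAL={"scene":(51.30808732514729,315.6225609316392,227.92840518655095,[1.26888835,-0.18518849,0.58956453],[-125.75312813,-1.32555876,84.08957725]),
"top":(55.79997789452273,320.43866321238045,242.8179925160898,[0.403369,-0.08644535,1.02154194],[-172.85212119,1.04082992,-90.39552492])}
def ray(n,uv):
    fv,cx,cy,p,r=CAL[n]; f=240/np.tan(np.radians(fv/2))
    d=np.array([(uv[0]-cx)/f,(uv[1]-cy)/f,1.]); return np.array(p),R.from_euler('xyz',r,degrees=True).as_matrix()@d
def onz(n,uv,z):
    p,d=ray(n,uv); return p+d*(z-p[2])/d[2]
def proj(n,X):
    fv,cx,cy,p,r=CAL[n]; f=240/np.tan(np.radians(fv/2))
    c=R.from_euler('xyz',r,degrees=True).as_matrix().T@(np.array(X)-p); return np.array([cx+f*c[0]/c[2],cy+f*c[1]/c[2]])
E
python3 - <<'E'
from h import *
t=lambda u,v:(260+(u+.5)/5-.5,170+(v+.5)/5-.5)
s=lambda u,v:(265+(u+.5)/6-.5,215+(v+.5)/6-.5)
pts={"TL(+x+y)":((205,98),(602,440),.014),"scrTL":((217,120),(570,409),.0145),"scrTR":((399,171),(274,367),.0145),"scrBL":((134,397),(617,138),.0145),"scrBR":((318,449),(354,103),.0145),
"fenceL(top,front)":((205,160),(578,345),.023),"fenceR":((375,206),(305,305),.023),"washer":((272,290),(444,217),.022),
"slTL":((226,240),(525,272),.022),"slBL":((205,304),(542,200),.022),"slTR":((350,281),(332,240),.022),"slBR":((332,343),(352,175),.022),
"ledgeTR":((525,189),(72,385),.006),"ledgeBR":((442,507),None,.006),"BL":((110,408),(648,130),.014)}
for k,(a,b,z) in pts.items():
    A=onz("top",t(*a),z)[:2]; B=onz("scene",s(*b),z)[:2] if b else None
    print(k,A.round(4),None if B is None else B.round(4))
E
```

```text
TL(+x+y) [ 0.6533 -0.0247] [ 0.654  -0.0241]
scrTL [ 0.6429 -0.0302] [ 0.641 -0.031]
scrTR [ 0.6184 -0.1125] [ 0.6164 -0.1137]
scrBL [0.5166 0.0073] [0.5143 0.0066]
scrBR [ 0.4925 -0.0749] [ 0.4894 -0.0755]
fenceL(top,front) [ 0.6225 -0.0252] [ 0.6232 -0.0262]
fenceR [ 0.6007 -0.1014] [ 0.5994 -0.1031]
washer [ 0.5632 -0.055 ] [ 0.5601 -0.0563]
slTL [ 0.5861 -0.0345] [ 0.588  -0.0359]
slBL [ 0.5572 -0.0251] [ 0.5539 -0.025 ]
slTR [ 0.567  -0.0899] [ 0.5686 -0.0917]
slBR [ 0.5391 -0.0816] [ 0.5371 -0.0819]
ledgeTR [ 0.6112 -0.17  ] [ 0.6101 -0.172 ]
ledgeBR [ 0.4667 -0.1301] None
BL [0.5117 0.0181] [0.5101 0.0176]
```

```bash
cat >> h.py <<'E'
O=np.array([.5662,-.0567]); YAW=-16.45
c,s_=np.cos(np.radians(YAW)),np.sin(np.radians(YAW)); EX=np.array([c,s_]);EY=np.array([-s_,c])
def w(sx,sy,z): return np.r_[O+EX*sx/1e3+EY*sy/1e3,z/1e3]
def st(P): d=np.array(P)[:2]-O; return np.r_[d@EX,d@EY,P[2]]*1e3
def mean(n=1):
    from plant import sensors
    return sensors.get_state()
def rep(target=None):
    S=mean(); M=R.from_euler('xyz',S['eef_rot'],degrees=True).as_matrix()
    print("t",round(S['time_s'],2),"stage mm",st(S['tcp_pos']).round(1),"w",(S['gripper_width']*1e3).round(1),"F",S['contact_force'].round(1))
    print("tool axes in stage: \n",np.array([[a[:2]@EX,a[:2]@EY,a[2]] for a in M.T]).round(3))
    z=M[:,2]; y=np.r_[EY,0]
    for sg in (1,-1):
        t=np.degrees(np.arctan2(np.cross(z,sg*y)@M[:,0],z@(sg*y))); print("turn about tool x for z=%+dy: %.2f"%(sg,t),end=' ')
    print("joints",S['joints'].round(1))
    if target is not None: print("shift cm",(M.T@(w(*target)-S['tcp_pos'])*100).round(2))
E
python3 -c "
from h import *
rep((-35,-36.5,100))
for n,uv in (('vise',(490,250)),('injtop',(517,224))): print(n,onz('top',uv,.1 if n=='vise' else .198))"
```

```text
Traceback (most recent call last):
  File "h.py", line 22, in rep
    print("t",round(S['time_s'],2),"stage mm",st(S['tcp_pos']).round(1),"w",(S['gripper_width']*1e3).round(1),"F",S['contact_force'].round(1))
                                                                            ^^^^^^^^^^^^^^^^^^^^^^^^^^^^^^
AttributeError: 'float' object has no attribute 'round'
```

```bash
sed -i "s/(S\['gripper_width'\]\*1e3).round(1)/round(S['gripper_width']*1e3,1)/" h.py
python3 -c "
from h import *
rep((-35,-36.5,100))
for n,uv in (('vise',(490,250)),('injtop',(517,224))): print(n,onz('top',uv,.1 if n=='vise' else .198))"
```

```text
t 0.15 stage mm [-219.9 -689.1  225.8] w 87.4 F [-0.1  0.2  0. ]
tool axes in stage: 
 [[-0.001  0.001 -1.   ]
 [-0.864 -0.503  0.   ]
 [-0.503  0.864  0.001]]
turn about tool x for z=+1y: 30.19 turn about tool x for z=-1y: -149.81 joints [-59.8  20.6   0.6  -0.  -70.1 -16.5]
shift cm [ 12.64 -48.79  47.1 ]
vise [ 0.50120111 -0.41488275  0.1       ]
injtop [ 0.53810412 -0.4314775   0.198     ]
```

```bash
python3 -m handwheel '[0,-3,3,3, 0,-7,7,6, 0,-11,11,9, 0,-15,15,12, 0,-19,19,15, 0,-23,23,18, 0,-27,27,21, 0,-31,31,24, 0,-35,34.5,27, 0,-38.5,37.5,30.2]' 5.3
python3 -c "
from h import *
rep((-35,-36.5,80))"
```

```text
time_s: 1.4
tcp_pos: [0.446, -0.1981, 0.2267]
eef_rot: [-69.3, 90.0, 4.2]
contact_force: [-0.1, -0.3, 0.5]
gripper_width: 0.053
t 1.4 stage mm [ -75.3 -169.7  226.7] w 53.0 F [-0.1 -0.3  0.5]
tool axes in stage: 
 [[ 0.     0.    -1.   ]
 [-1.     0.001 -0.   ]
 [ 0.001  1.     0.   ]]
turn about tool x for z=+1y: -0.07 turn about tool x for z=-1y: 179.93 joints [  -0.8    2.7  -22.2   -0.   -65.1 -105.7]
shift cm [14.68 -4.   13.32]
```

```bash
python3 -m handwheel '[0,-1,3,0, 1,-2.5,7,0, 3,-4,11,0, 6,-4,13.3,0, 9,-4,13.3,0, 12,-4,13.3,0, 14,-4,13.3,0, 14.7,-4,13.3,0, 14.7,-4,13.3,0, 14.7,-4,13.3,0]'
python3 -c "
from h import *
rep((-35,-36.5,45))
from plant import cams
for n in ['scene','top','wrist']:
    cv2.imwrite(f'pics/{n}1.png',cams.capture(n)['image'][:,:,::-1])
a=cv2.imread('pics/scene1.png')[160:310,255:405]; b=cv2.imread('pics/top1.png')[170:290,260:380]
cv2.imwrite('pics/c1.png',np.hstack([cv2.resize(a,(400,400),interpolation=2),cv2.resize(b,(400,400),interpolation=2)]))
"
```

```text
time_s: 2.65
tcp_pos: [0.5219, -0.0837, 0.0805]
eef_rot: [-66.7, 89.9, 6.8]
contact_force: [0.7, 0.4, 0.2]
gripper_width: 0.053
t 2.65 stage mm [-34.8 -38.4  80.5] w 53.0 F [0.7 0.4 0.2]
tool axes in stage: 
 [[ 0.001  0.001 -1.   ]
 [-1.     0.    -0.001]
 [ 0.     1.     0.001]]
turn about tool x for z=+1y: -0.01 turn about tool x for z=-1y: 179.99 joints [  12.2   15.2  -28.6    0.   -46.1 -118.6]
shift cm [3.55 0.02 0.19]
```

View pics/c1.png

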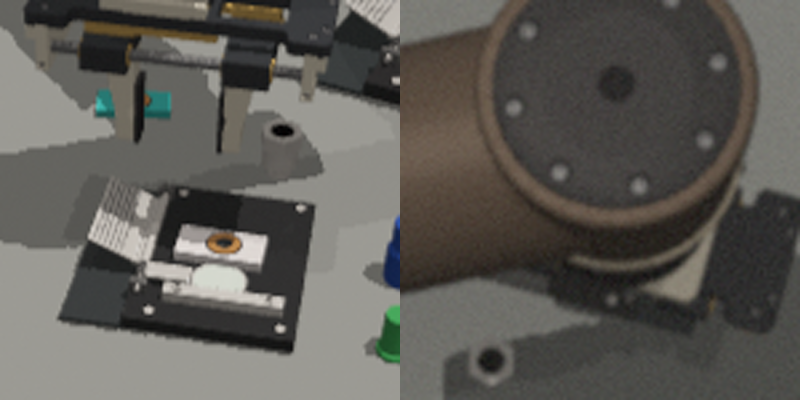

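View pics/wrist1.png

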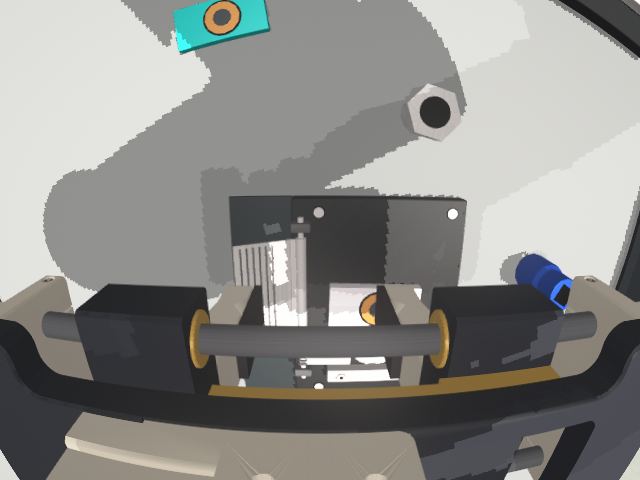

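```bash
python3 -c "
from h import *
a=cv2.imread('pics/scene1.png')[160:225,265:365]
cv2.imwrite('pics/c2.png',cv2.resize(a,None,fx=8,fy=8,interpolation=2))
for sx,sy in ((-35,-36.5-28),(-35,-38.4-26.5),(-35,-38.4+26.5)): print(proj('scene',w(sx,sy,80.5)), (proj('scene',w(sx,sy,80.5))-[265,160])*8)
"
```

```text
[308.32051367 211.43069268] [346.56410938 411.44554147]
[308.10573474 211.40422644] [344.84587796 411.23381151]
[336.78731994 214.9385298 ] [574.2985595  439.50823839]
```

View pics/c2.png

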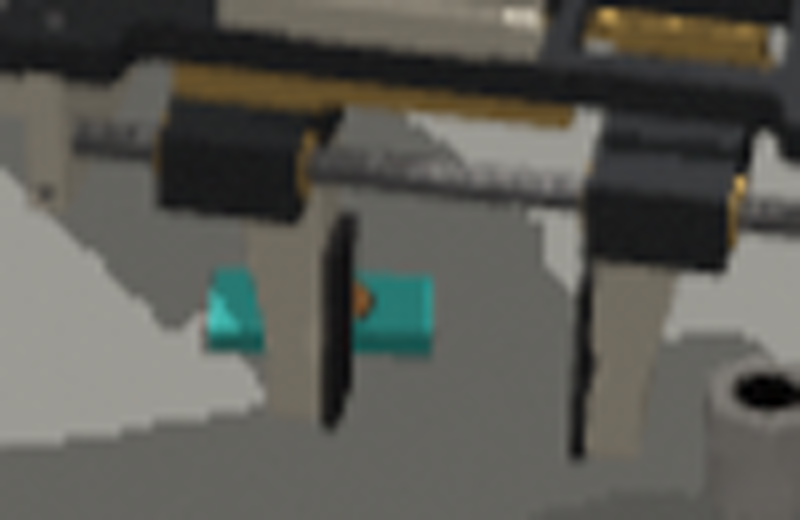

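```bash
python3 -m handwheel '[1,0,0.1,0, 2,0,0.1,0, 3,0,0.1,0, 4,0,0.1,0, 4.5,0,0.1,0, 4.8,0,0.1,0, 4.8,0,0.1,0, 4.8,0,0.1,0, 4.8,0,0.1,0, 4.8,0,0.1,0]'
python3 -c "
from h import *
rep((-35,-37.5,17.5))
from plant import cams
cv2.imwrite('pics/scene2.png',cams.capture('scene')['image'][:,:,::-1])
cv2.imwrite('pics/wrist2.png',cams.capture('wrist')['image'][:,:,::-1])
rep((-35,-37.5,17.5))
a=cv2.imread('pics/scene2.png')[200:300,265:398]; cv2.imwrite('pics/c3.png',cv2.resize(a,None,fx=6,fy=6,interpolation=2))
"
```

```text
time_s: 4.05
tcp_pos: [0.5217, -0.0828, 0.0318]
eef_rot: [-64.6, 90.0, 8.9]
contact_force: [-0.8, -0.6, -0.3]
gripper_width: 0.053
t 4.05 stage mm [-35.3 -37.6  31.8] w 53.0 F [-0.8 -0.6 -0.3]
tool axes in stage: 
 [[ 0.  0. -1.]
 [-1.  0. -0.]
 [ 0.  1.  0.]]
turn about tool x for z=+1y: -0.01 turn about tool x for z=-1y: 179.99 joints [  12.3   19.1  -31.4    0.   -39.5 -118.7]
shift cm [ 1.43 -0.03  0.01]
t 4.15 stage mm [-35.4 -37.6  31.7] w 52.7 F [-0.  -0.1 -0. ]
tool axes in stage: 
 [[ 0.  0. -1.]
 [-1.  0. -0.]
 [ 0.  1.  0.]]
turn about tool x for z=+1y: -0.01 turn about tool x for z=-1y: 179.99 joints [  12.3   19.1  -31.4   -0.   -39.5 -118.7]
shift cm [ 1.42 -0.04  0.01]
```

View pics/c3.png

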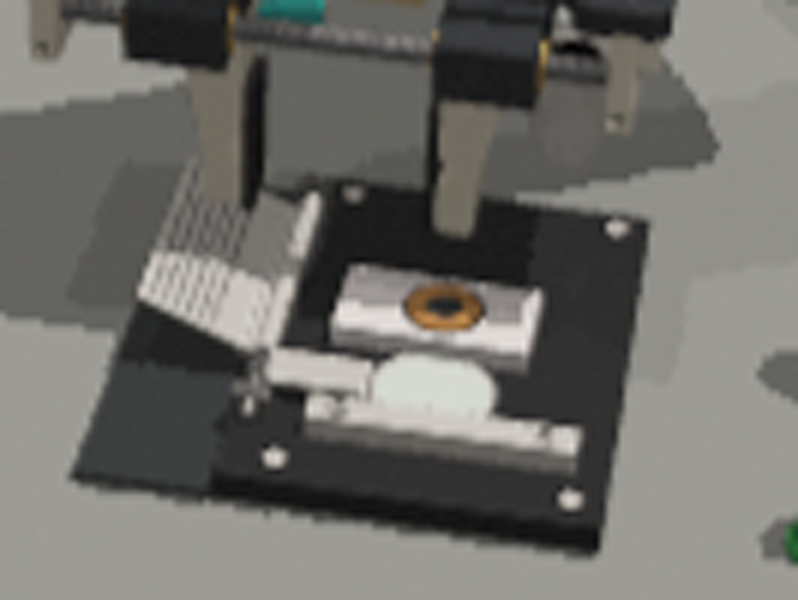

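View pics/wrist2.png

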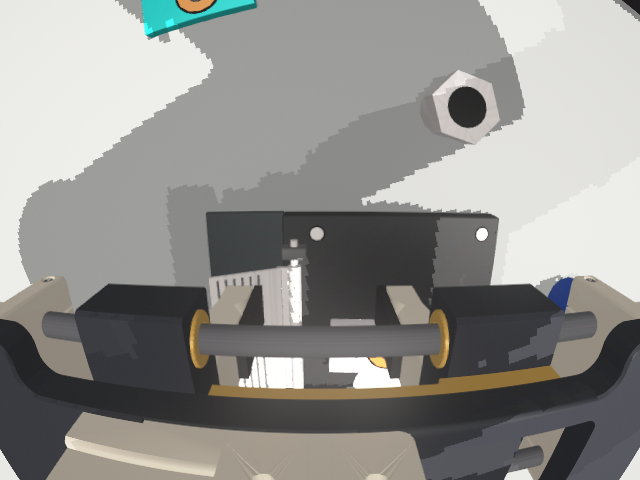

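```bash
python3 -m handwheel '[0.2,0,0,0, 0.4,0,0,0, 0.6,0,0,0, 0.8,0,0,0, 1,0,0,0, 1.1,0,0,0, 1.2,0,0,0, 1.3,0,0,0, 1.4,0,0,0, 1.4,0,0,0]'
python3 -c "
from h import *
rep((-35,-37.5,17.5))
from plant import cams
cv2.imwrite('pics/scene3.png',cams.capture('scene')['image'][:,:,::-1])
cv2.imwrite('pics/top3.png',cams.capture('top')['image'][:,:,::-1])
rep((-35,-37.5,17.5))
a=cv2.imread('pics/scene3.png')[200:300,265:398]; cv2.imwrite('pics/c4.png',cv2.resize(a,None,fx=6,fy=6,interpolation=2))
"
```

```text
time_s: 5.4
tcp_pos: [0.5215, -0.0829, 0.0176]
eef_rot: [-177.2, 90.0, -103.6]
contact_force: [-1.0, -3.6, 5.7]
gripper_width: 0.0529
t 5.4 stage mm [-35.4 -37.8  17.6] w 52.9 F [-1.  -3.6  5.7]
tool axes in stage: 
 [[ 0. -0. -1.]
 [-1.  0. -0.]
 [ 0.  1. -0.]]
turn about tool x for z=+1y: -0.01 turn about tool x for z=-1y: 179.99 joints [  12.3   20.3  -32.1    0.   -37.6 -118.7]
shift cm [ 0.01 -0.04  0.03]
t 5.5 stage mm [-35.4 -37.8  17.6] w 53.1 F [-1.2 -4.   5.6]
tool axes in stage: 
 [[-0. -0. -1.]
 [-1.  0.  0.]
 [ 0.  1. -0.]]
turn about tool x for z=+1y: -0.01 turn about tool x for z=-1y: 179.99 joints [  12.3   20.3  -32.1    0.   -37.6 -118.7]
shift cm [ 0.01 -0.04  0.03]
```

View pics/c4.png

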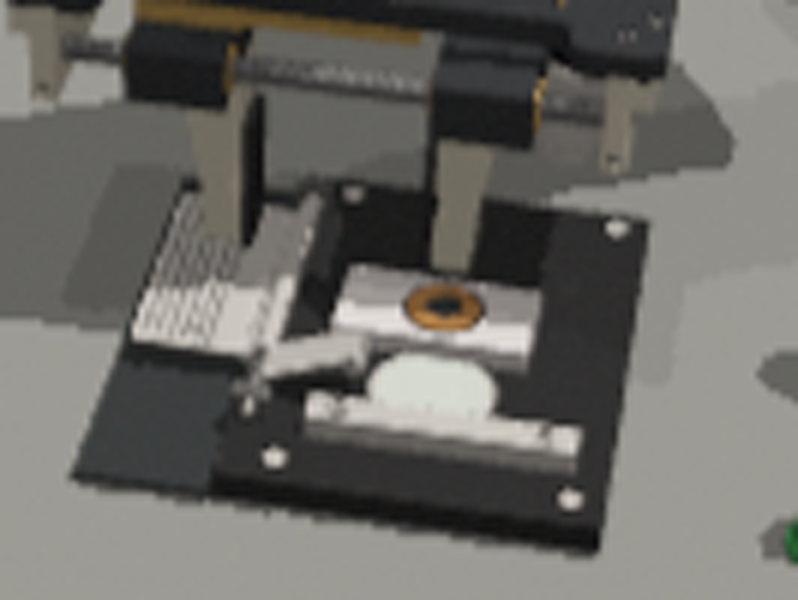

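```bash
python3 -m handwheel '[0,-0.3,0,0, 0,-0.6,0,0, 0,-0.9,0,0, 0,-1.2,0,0, 0,-1.5,0,0, 0,-1.8,0,0, 0,-2.1,0,0, 0,-2.4,0,0, 0,-2.7,0,0, 0,-2.7,0,0]'
python3 -c "
from h import *
rep((5.5,-37.5,17.5))
from plant import cams
cv2.imwrite('pics/scene4.png',cams.capture('scene')['image'][:,:,::-1])
a=cv2.imread('pics/scene4.png')[200:300,265:398]; cv2.imwrite('pics/c5.png',cv2.resize(a,None,fx=6,fy=6,interpolation=2))
"
```

```text
time_s: 6.75
tcp_pos: [0.5456, -0.0903, 0.0171]
eef_rot: [102.7, 89.8, 176.2]
contact_force: [-4.9, 1.3, 6.8]
gripper_width: 0.0528
t 6.75 stage mm [-10.2 -38.1  17.1] w 52.8 F [-4.9  1.3  6.8]
tool axes in stage: 
 [[-0.003 -0.001 -1.   ]
 [-1.     0.001  0.003]
 [ 0.001  1.    -0.001]]
turn about tool x for z=+1y: -0.06 turn about tool x for z=-1y: 179.94 joints [ 1.090e+01  2.230e+01 -2.870e+01 -1.000e-01 -3.920e+01 -1.173e+02]
shift cm [-0.05 -1.57  0.06]
```

View pics/c5.png

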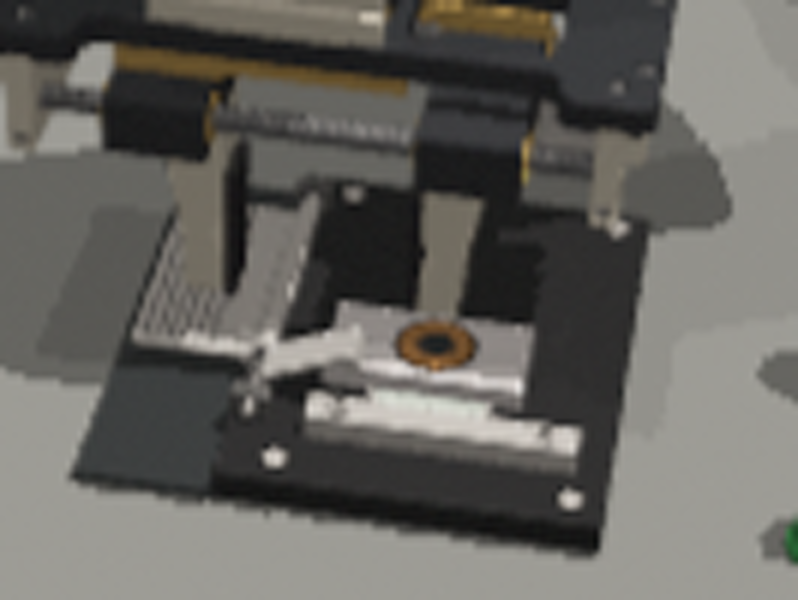

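```bash
python3 -m handwheel '[0,-0.2,0,0, 0,-0.4,0,0, 0,-0.6,0,0, 0,-0.8,0,0, 0,-1,0,0, 0,-1.15,0,0, 0,-1.3,0,0, 0,-1.4,0,0, 0,-1.5,0,0, 0,-1.5,0,0]'
python3 -c "
from h import *
rep((5.5,-37.5,17.5))
from plant import cams
cv2.imwrite('pics/scene5.png',cams.capture('scene')['image'][:,:,::-1])
a=cv2.imread('pics/scene5.png')[200:300,265:398]; cv2.imwrite('pics/c6.png',cv2.resize(a,None,fx=6,fy=6,interpolation=2))
rep()
"
```

```text
time_s: 8.05
tcp_pos: [0.5597, -0.0944, 0.0171]
eef_rot: [101.4, 89.8, 174.9]
contact_force: [-6.0, 1.6, 7.7]
gripper_width: 0.0532
t 8.05 stage mm [  4.5 -38.   17.1] w 53.2 F [-6.   1.6  7.7]
tool axes in stage: 
 [[-0.004 -0.001 -1.   ]
 [-1.     0.001  0.004]
 [ 0.001  1.    -0.001]]
turn about tool x for z=+1y: -0.06 turn about tool x for z=-1y: 179.94 joints [ 1.010e+01  2.340e+01 -2.670e+01 -1.000e-01 -4.010e+01 -1.166e+02]
shift cm [-0.05 -0.1   0.05]
t 8.1 stage mm [  4.4 -38.1  17.1] w 52.5 F [-6.   2.3  8.9]
tool axes in stage: 
 [[-0.004 -0.001 -1.   ]
 [-1.     0.001  0.004]
 [ 0.001  1.    -0.001]]
turn about tool x for z=+1y: -0.06 turn about tool x for z=-1y: 179.94 joints [ 1.010e+01  2.340e+01 -2.670e+01 -1.000e-01 -4.010e+01 -1.166e+02]
```

View pics/c6.png

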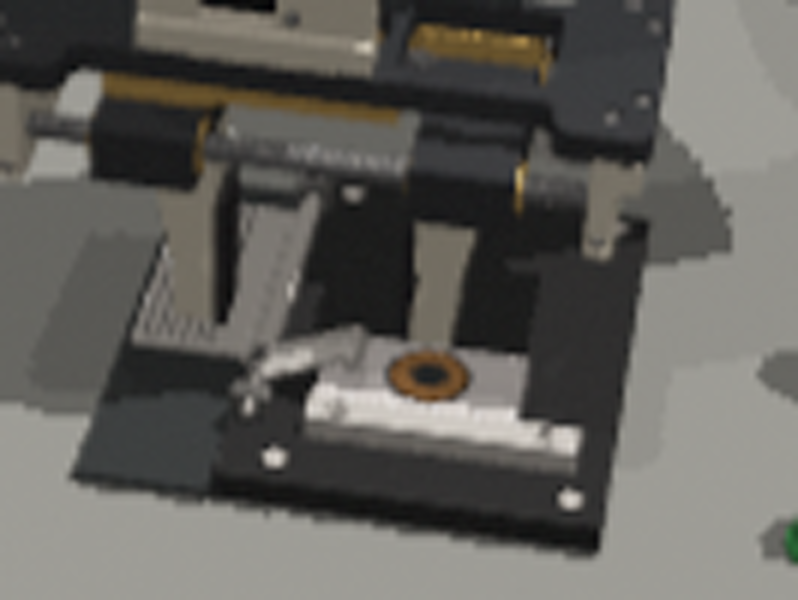

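```bash
python3 -m handwheel '[0,-0.05,0,0, 0,-0.1,0,0, 0,-0.15,0,0, 0,-0.2,0,0, 0,-0.25,0,0, 0,-0.3,0,0, 0,-0.3,0,0, 0,-0.3,0,0, 0,-0.3,0,0, 0,-0.3,0,0]'
python3 -c "
from h import *
rep((5.5,-37.5,17.5))
from plant import cams
cv2.imwrite('pics/scene6.png',cams.capture('scene')['image'][:,:,::-1])
a=cv2.imread('pics/scene6.png')[200:300,265:398]; cv2.imwrite('pics/c7.png',cv2.resize(a,None,fx=6,fy=6,interpolation=2))
"
```

```text
time_s: 9.35
tcp_pos: [0.5606, -0.0949, 0.0169]
eef_rot: [100.7, 89.6, 174.2]
contact_force: [-11.8, 5.4, 12.5]
gripper_width: 0.0533
t 9.35 stage mm [  5.5 -38.2  16.9] w 53.3 F [-11.8   5.4  12.5]
tool axes in stage: 
 [[-0.007 -0.001 -1.   ]
 [-1.     0.001  0.007]
 [ 0.001  1.    -0.001]]
turn about tool x for z=+1y: -0.06 turn about tool x for z=-1y: 179.94 joints [  10.    23.5  -26.4   -0.2  -40.4 -116.4]
shift cm [-0.06 -0.    0.07]
```

View pics/c7.png

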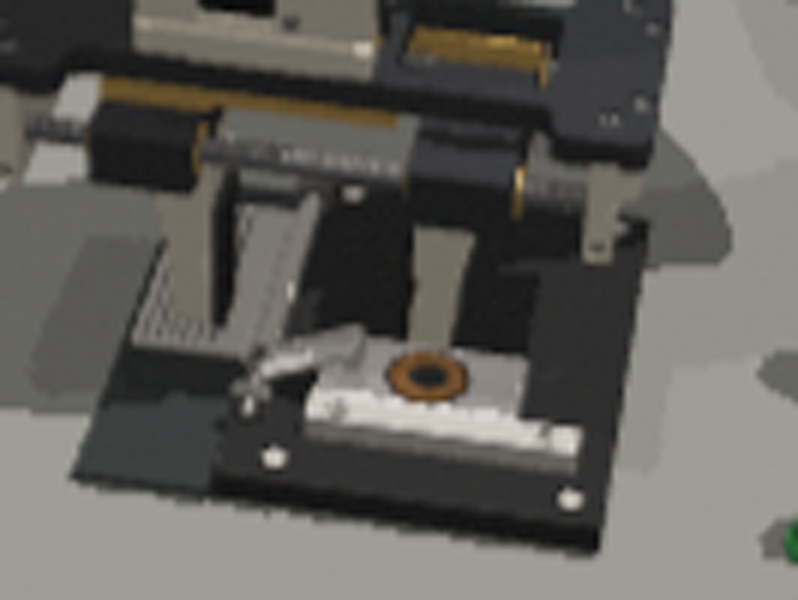

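```bash
python3 -m handwheel '[0,0.2,0,0, 0,0.4,0,0, 0,0.6,0,0, 0,0.8,0,0, 0,1,0,0, 0,1.2,0,0, 0,1.2,0,0, 0,1.2,0,0, 0,1.2,0,0, 0,1.2,0,0]'
python3 -c "
from h import *
rep((5.5,-37.5,17.5))
from plant import cams
for n in ('scene','wrist'): cv2.imwrite('pics/%s7.png'%n,cams.capture(n)['image'][:,:,::-1])
a=cv2.imread('pics/scene7.png')[200:300,265:398]; cv2.imwrite('pics/c8.png',cv2.resize(a,None,fx=6,fy=6,interpolation=2))
"
```

```text
time_s: 10.65
tcp_pos: [0.5537, -0.0917, 0.0178]
eef_rot: [-53.4, 89.9, 20.1]
contact_force: [3.4, -1.2, 5.3]
gripper_width: 0.0527
t 10.65 stage mm [ -2.1 -37.1  17.8] w 52.7 F [ 3.4 -1.2  5.3]
tool axes in stage: 
 [[ 0.001  0.001 -1.   ]
 [-1.    -0.    -0.001]
 [-0.     1.     0.001]]
turn about tool x for z=+1y: 0.00 turn about tool x for z=-1y: -180.00 joints [  10.6   22.7  -27.8   -0.   -39.4 -117. ]
shift cm [ 0.03 -0.76 -0.04]
```

View pics/c8.png

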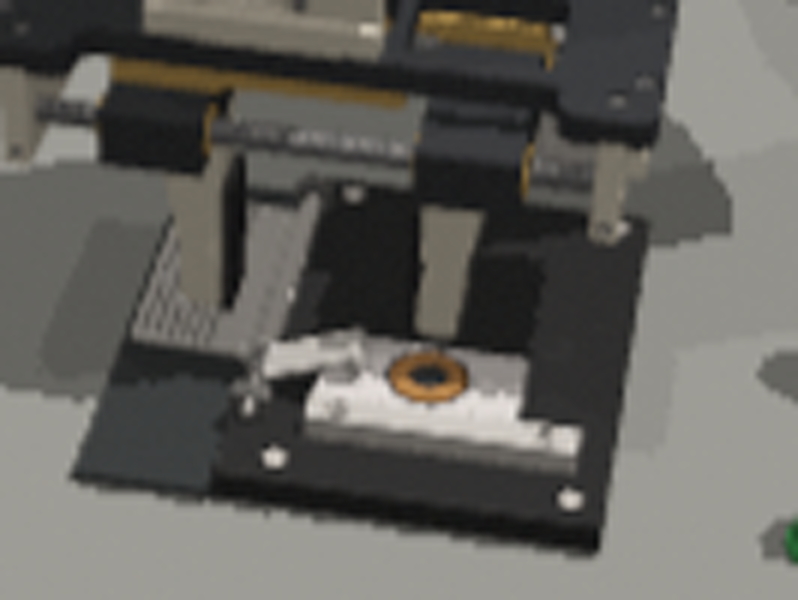

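```bash
python3 -m handwheel '[-0.2,0,0,0, -0.4,0,0,0, -0.6,0,0,0, -0.8,0,0,0, -1,0,0,0, -1.2,0,0,0, -1.6,0,0,0, -2.5,0,0,0, -4,0,0,0, -6,0,0,0]'
python3 -m handwheel '[-3,0,0,0, -6,0,0,0, -9,1,-1,0, -11,3,-4,0, -12,6,-8,0, -12,9,-12,0, -12,12,-16,0, -12,14,-20,0, -12,14,-20,0, -12,14,-20,0]'
python3 -c "
from h import *
rep()
from plant import cams
for n in ('scene','top'): cv2.imwrite('pics/%s8.png'%n,cams.capture(n)['image'][:,:,::-1])
a=cv2.imread('pics/scene8.png')[215:305,265:398]; cv2.imwrite('pics/c9.png',cv2.resize(a,None,fx=6,fy=6,interpolation=2))
a=cv2.imread('pics/top8.png')[170:290,260:390]; cv2.imwrite('pics/c10.png',cv2.resize(a,None,fx=5,fy=5,interpolation=2))
"
```

```text
time_s: 12.0
tcp_pos: [0.5531, -0.0922, 0.0787]
eef_rot: [140.7, 90.0, -145.7]
contact_force: [0.2, -0.6, 0.9]
gripper_width: 0.0531
time_s: 13.25
tcp_pos: [0.3625, -0.2444, 0.1985]
eef_rot: [-83.3, 89.9, -9.8]
contact_force: [-0.2, -0.2, 0.3]
gripper_width: 0.0531
t 13.25 stage mm [-142.2 -237.7  198.5] w 53.1 F [-0.2 -0.2  0.3]
tool axes in stage: 
 [[ 0.002  0.    -1.   ]
 [-1.     0.001 -0.002]
 [ 0.001  1.     0.   ]]
turn about tool x for z=+1y: -0.06 turn about tool x for z=-1y: 179.94 joints [ -8.   -1.3 -30.2   0.  -61.  -98.5]
```

View pics/c9.png

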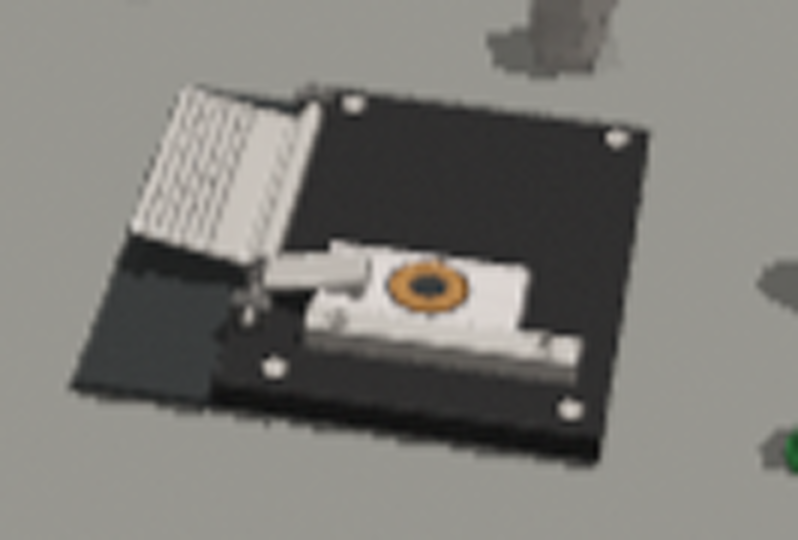

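View pics/c10.png

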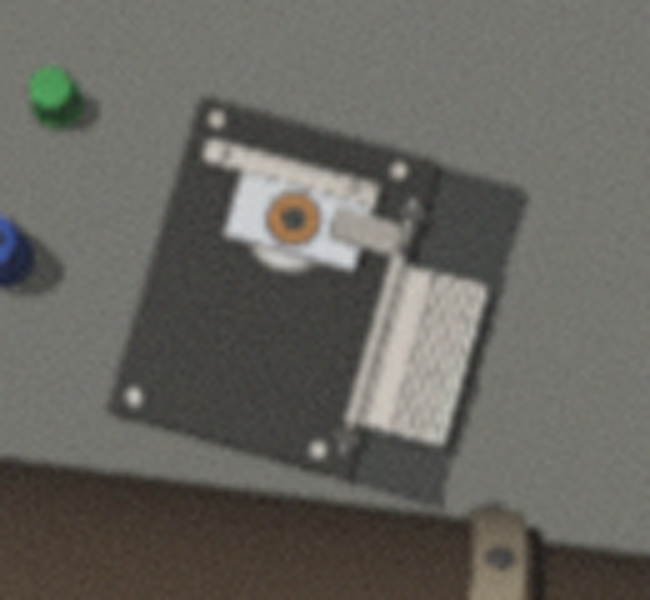

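```bash
python3 - <<'E'
from h import *
g={n:cv2.imread(f'pics/{n}8.png') for n in('scene','top')}
from scipy.ndimage import map_coordinates
def edge(n,z,sx,sys,rng=7):
    # subpixel edge along stage x at each sy: max gradient
    gray=cv2.cvtColor(g[n],6).astype(float); out=[]
    for sy in sys:
        xs=np.arange(sx-rng,sx+rng,.25); uv=np.array([proj(n,w(x,sy,z)) for x in xs])
        v=map_coordinates(gray,[uv[:,1],uv[:,0]],order=1); d=np.abs(np.gradient(np.convolve(v,np.ones(7)/7,'same')))[8:-8]
        k=xs[8:-8]; m=d>d.max()*.4; out.append((k[m]*d[m]).sum()/d[m].sum())
    p=np.polyfit(sys,out,1); print(n,sx,'x at y0 %.2f slope deg %.2f'%(p[1],np.degrees(np.arctan(p[0]))),np.round(out,1))
for n in g:
    edge(n,22,15,np.r_[-28,-26,np.arange(-6,26,3)] )   # slide rear edge
    edge(n,23,55,np.arange(-30,44,5)) # fence rear edge
    edge(n,14,-75,np.arange(-50,54,8)) if n=='scene' else edge(n,14,75,np.arange(-50,54,8))
b=g['top'];h=cv2.cvtColor(b,cv2.COLOR_BGR2HSV);m=cv2.inRange(h,(8,90,70),(25,255,255));m[:170]=0;m[290:]=0;m[:,:260]=0;m[:,390:]=0
M=cv2.moments(m,True);print('washer',st(onz('top',(M['m10']/M['m00'],M['m01']/M['m00']),.022)))
b=g['scene'];h=cv2.cvtColor(b,cv2.COLOR_BGR2HSV);m=cv2.inRange(h,(8,90,70),(25,255,255));m[:240]=0;m[280:]=0;m[:,:310]=0;m[:,360:]=0
M=cv2.moments(m,True);print('washer',st(onz('scene',(M['m10']/M['m00'],M['m01']/M['m00']),.022)))
E
```

```text
scene 15 x at y0 12.71 slope deg 0.10 [12.8 12.9 12.1 11.5 13.4 12.9 12.5 13.1 13.  13.3 12.8 12.7 12.2]
scene 55 x at y0 54.31 slope deg 0.12 [54.4 54.1 54.8 53.9 54.4 54.5 53.6 54.8 53.9 54.5 54.4 53.7 54.8 54.3
 54.7]
scene -75 x at y0 -75.17 slope deg 0.28 [-75.6 -74.4 -75.8 -74.8 -75.6 -74.8 -75.7 -75.  -75.9 -75.2 -76.  -75.3
 -73.2]
top 15 x at y0 15.01 slope deg -0.36 [15.2 15.  14.  15.7 15.5 15.2 16.  15.4 13.7 14.5 14.8 15.  14.9]
top 55 x at y0 55.65 slope deg 0.11 [55.1 56.2 56.  55.7 55.4 55.6 55.4 55.7 55.7 55.7 55.4 55.8 55.5 56.
 55.8]
top 75 x at y0 74.84 slope deg -0.27 [75.4 74.3 74.7 75.  75.  74.9 74.9 74.9 75.5 75.  75.2 75.  73.2]
washer [-1.69965624  2.5850104  22.        ]
washer [28.59851672 -0.97494791 22.        ]
```

```bash
python3 -m handwheel '[0,-3,3,0, 0,-6.5,6.5,0, 0,-10,10,0, 0,-14,14,0, 0,-18,18,0, 0,-22,22,0, 2,-23.2,23.8,0, 5,-23.2,23.8,0, 9,-23.2,23.8,0, 10,-23.2,23.8,0]'
python3 -m handwheel '[0,0,0,0, 0,0,0,0, 0,0,0,0, 0,0,0,0, 0,0,0,0, 0,0,0,0, 0,0,0,0, 0,0,0,0, 0,0,0,0, 0,0,0,0]'
python3 -c "
from h import *
from plant import cams
c=cams.capture('wrist');cv2.imwrite('pics/wrist9.png',c['image'][:,:,::-1]);print({k:c[k] for k in c if k!='image'})
rep()
"
```

```text
time_s: 14.6
tcp_pos: [0.6499, -0.0812, 0.0941]
eef_rot: [110.1, 89.7, -176.4]
contact_force: [-0.8, -0.5, 0.9]
gripper_width: 0.0532
time_s: 15.85
tcp_pos: [0.6522, -0.0818, 0.0975]
eef_rot: [108.1, 90.0, -178.4]
contact_force: [0.3, -0.5, 0.2]
gripper_width: 0.0527
{'fov_y': 65.70646984690485, 'cx': 318.94078184336934, 'cy': 243.3519897444397, 'xyz': array([ 0.57876814, -0.06050753,  0.25445016]), 'rotation': array([ 1.63556918e+02, -7.07806961e-02,  7.34992197e+01])}
t 15.9 stage mm [89.6  0.3 97.5] w 53.0 F [ 0.   0.4 -0. ]
tool axes in stage: 
 [[-0. -0. -1.]
 [-1.  0.  0.]
 [ 0.  1. -0.]]
turn about tool x for z=+1y: -0.01 turn about tool x for z=-1y: 179.99 joints [   9.8   24.7  -10.8    0.   -54.4 -116.3]
```

View pics/wrist9.png

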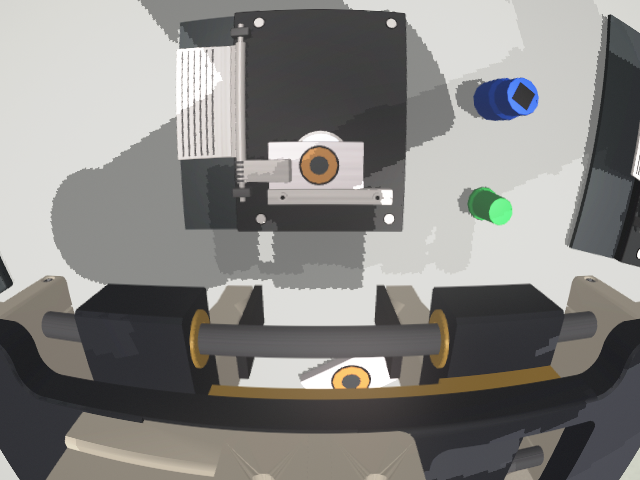

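```bash
python3 -c "
from h import *
a=cv2.imread('pics/wrist9.png')[120:220,230:410]; cv2.imwrite('pics/c11.png',cv2.resize(a,None,fx=4.4,fy=4.4,interpolation=0))
"
```

```text
(no output)
```

View pics/c11.png

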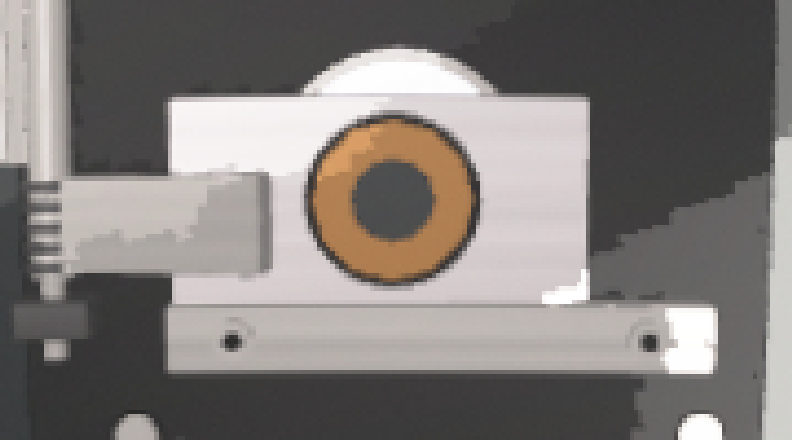

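```bash
python3 -c "
from plant import workorder
print(workorder.close_job())"
```

```text
the job is handed in; nothing more can be done
None
```

The slide is clamped against the fence on the smallest stage, and I handed the job in at about 16 s.

**What I did**
- With the jaws 53 mm apart along the stage's y, one fingertip pressed the thumb plate down to about 17 mm above the bench, with about 6 N of reaction. The lip rose clear of the slide.
- Holding the plate down, I moved along stage x so the other fingertip pushed the smaller, non-turquoise slide under the lip. The push force rose to about 12 N with the finger's front face at stage x of about +15 mm, which is where a slide against the fence should have its rear edge.
- I backed off about 7 mm with the plate still pressed, then lifted straight up. The clip closed on the slide, and I withdrew the arm.

**Last checks**
- **Flush:** the wrist close-up shows the slide square to the fence with no dark gap, and the lip resting on the slide's -y end. The edge fits put the slide within about 0.5° of the fence.
- **Disagreement:** from the slide's rear edge to the fence's rear edge I measured 40.6 mm in the top view and 41.6 mm in the scene view, against 40 mm nominal. That is within a pixel, so a sub-millimetre gap cannot be ruled out from those views.
- **Failed check:** the automatic washer search in the top view locked onto the wrong thing, so I ignored it. In the scene view it put the washer at stage x 28.6, y -1.0 mm.
- **Sideways position:** the close-up puts the slide's centre at about y -3 mm, against a nominal of about 0.
- **Surroundings:** the fingers touched only the thumb plate and the slide. The cap, socket and nut looked unmoved where I saw them afterwards, though I did not measure them.

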